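# Close up and start the tabletop steriliser

### The job

Get the tabletop steriliser going: with the fingertips, push its open drawer fully in and swing its raised lid down until it is fully shut, in either order, and only then press the green start button all the way down and let it come back up. Do not pick anything up or pull the drawer or lid further open; leave the cups and spoon in the steriliser and do not disturb the things standing around it.

Things in the scene. Friction and masses are not known exactly. Their poses are not given: they have to be found in the camera images.
- steriliser: White box 180 deep (x), 340 wide (y), 110 mm high, fixed to the counter. Origin: centre of its underside; its x points from front to back (away from the robot), y to its left. Left half (y 0 to 0.17): open-topped chamber with two cups, under the red lid. Right half: red-fronted drawer below a flat top that carries the start button.
- drawer (a joint): How far the drawer is pulled out along the steriliser's -x, m: 0 fully in, 0.09 the most. Sliding friction about 2 N; it stays where it is left.
- drawer_lip (a point): Middle of the front edge of the black lip of the drawer, 86 mm above the counter. The lip is 130 mm wide, 14 mm high and stands 14 mm out from the red drawer front (160 wide, 12 to 96 mm above the counter). With the drawer in, this point is at (-0.114, -0.085, 0.086) in the steriliser's frame.
- lid (a joint): Opening angle of the lid, rad: 0 shut (flat on the chamber), 1.7 the most; at pi/2 it stands upright. Stiff hinge (friction about 0.5 N m): it stays at any angle and has to be pushed all the way.
- hinge (a point): Middle of the lid's hinge line, at the back of the chamber, 110 mm above the counter: (0.088, 0.0825, 0.110) in the steriliser's frame. The hinge line runs along the steriliser's y; the lid extends from it towards the front and opens upward and backward.
- lid_edge (a point): Middle of the free edge of the red lid plate, on its upper (outer) face, which faces up when shut and away from the robot when raised. The plate is 168 mm wide and 8 mm thick and this edge is 178 mm from the hinge line; a black tab 60 mm wide goes on 13 mm beyond it.
- start (a joint): Travel of the green start button, m: 0 up, 0.006 fully down; a spring takes about 5 N to push it fully down and brings it back up. It counts as pressed beyond 0.0045.
- start_top (a point): Centre of the top of the round green start button, 28 mm across, in a black housing on the right half of the steriliser's top, pressed straight down.
- cup_blue: Small blue cup, 56 mm across, 55 mm high, loose in the chamber below the lid; origin: centre of its underside.
- cup_white: Small white cup, 56 mm across, 55 mm high, loose in the chamber below the lid; origin: centre of its underside.
- spoon: Loose steel spoon, 110 mm long, lying across the drawer; origin: under its middle.
- mug: Red mug, 80 mm across, 90 mm high, standing loose on the counter; origin: centre of its underside. To be left alone.
- soap: Green bottle of washing-up soap, 60 mm across, 180 mm high, standing loose on the counter; origin: centre of its underside. To be left alone.
- jar: Amber jar with a black cap, 72 mm across, 100 mm high, standing loose on the counter; origin: centre of its underside. To be left alone.
- scrubber: Yellow and green scrubbing block, 100 by 65 by 30 mm, lying loose on the counter; origin: centre of its underside. To be left alone.
Mind the look-alikes: they are no part of the job. What is shaped like the cup_blue but purple is not meant.

How it is judged:
By the outcome, as a careful person would: the job done as asked, in the order asked, and still so for the second after the job is handed in, with the robot touching nothing.
It also fails if it takes over 51 s, if anything falls off the work surface, if the arm or the gripper's body presses on something with over 40 N, if the wrist force passes 120 N, or if a joint passes its speed limit or range.

### The arm

A 6-joint arm with a two-finger parallel gripper is mounted at the origin on the work surface. World frame = base frame: x ahead of the robot, y to its left, z up, the work surface at z = 0. Lengths are in m, angles in degrees, forces in N, time in s.
With the tool pointing down it reaches from about 0.3 to 0.75 m from the base axis. Payload 8.5 kg.
Tool frame: the origin (TCP) lies midway between the tips of the shut fingers; the grasp point (between the pads) lies 19 mm behind it (env.grasp_offset is the distance from the TCP to the grasp point, in m); z points along the fingers, y is the line along which they close (so a half turn about z gives the same grasp; the last joint's range is limited). The gripper opens to 85 mm and grips with 20 to 120 N. Pads are 22 mm wide; open, the fingers measure 114 mm over their backs; the gripper's body (76 mm by 85 mm) begins 54 mm behind the grasp point. The pads swing forward as they close: fully open they stand 13 mm farther back than shut.
Start: joints at [64.784, 21.807, 74.336, -0, 83.858, -12.336], TCP at [0.123, 0.536, 0.231] pointing down, gripper open.
Joint ranges: [-178.18, 178.18], [-50.72, 133.34], [12.68, 142.11], [-81.47, 261.47], [9.98, 163.14], [-165.26, 165.26]. Speed limits (degrees/s): [136.94, 136.94, 180, 180, 180, 180].

### API

Orientations are given as a 3x3 rotation matrix whose columns are the frame's x, y, z axes.
In Python, from rig import env gives the robot as it stands.
- The arm moves only by the tool servo_tool, never from a script. Its argument "deltas" is text: rows parted by semicolons, each of 7 numbers parted by spaces: the opening, from 0 (shut) to 1 (fully open), then the shift along the tool's x, y, z in mm, then the turn, a rotation vector about the tool's x, y, z in rad. A call has 1 to 8 rows; each row shifts and turns the commanded pose from where the row before left it, along the tool's axes as they then stand; what a row does not reach is not made up. A row lasts 1/12 s, in which the tool goes at most 41.7 mm and 7.16 degrees, less where a joint would pass 70% of its speed; a pose out of reach is approached as far as the arm can. A call is refused whole if a number of a shift passes 41.7 or a number of a turn 0.125, either way. A call with a gripper value outside its range is refused whole. The fingers move at their own pace and stop on an object; "newtons" is the grip in N (left out, the last holds). Time passes only in rows, so rows that do not move let the fingers close. It gives the time, the measured TCP pose, the force, the opening and the grip force at its end, in the units of the state.
- env.observe(): the state, without advancing time (a new reading comes with each control period).
- env.get_image(name): name is "scene" or "top" or "wrist"; returns a dict with "img" (420x560x3 uint8, red, green, blue), "depth" (420x560 float32, m along the optical axis (not along the pixel's ray), 0 where there is no reading), "camera_matrix" (3x3 intrinsics, pixels), "world_to_cam" (4x4, takes a point from world to camera coordinates). Camera axes: x right, y down, z forward; pixel columns grow to the right and rows downward; lengths in m; the calibration is good to about 2 mm. A picture is of the moment at which its call begins.
- env.close_job(): hands the job in; it is judged then, once.
Trained networks look in a picture, given as the dict that the camera call returned (one of the last four; its "shot" number tells which), for a name from the list of things; names that differ only in an ending like _2 or _b are one class to them, and where a whole thing is asked for, a point or a joint stands for the part that bears it (a point fixed in the world has none). Each returns a list of dicts, best first, with "conf" (0 to 1); they miss things now and then, are a little off and sometimes report something else, mostly with a low value. They report only what shows in the picture. A call takes as long as a camera call. They do not tell look-alikes from the thing itself.
- env.spot_in(name, picture): "bbox" ([centre column, centre row, width, height] in pixels, round what is visible of it).
- env.spot_point(name, picture): "uv" ([column, row] in pixels: a listed point, or the origin of a listed thing).
The state is a dict: "time_s": time; "q": joint angles; "qvel": joint speeds; "joint_efforts": joint torques, N m; "position": TCP position; "tool_rot": TCP orientation; "ft_force": force on the tool from outside, world axes, zero at the start; "wrist_torque": the same for the moment, N m; "grip_width": finger opening in m; "gripper_force": force on a finger pad.
Only numpy, scipy, OpenCV 4.12 (cv2) and the standard library are available. Lean on these libraries where they do the work, as an engineer would, in place of code of your own. Each camera call takes 0.05 s, during which the arm holds its last target. There are 200 camera calls.

## Working session

There is one attempt and no reset: what is moved stays moved. The work goes in short steps, Python scripts to look and compute and a tool call to move; the robot and the scene stay as the last step left them, time stands still between calls to the robot, and variables do not carry over. Pictures are saved under pics/ and viewed, at most 10 in all, crops included, and the job is handed in when it is done.

Besides the shell and the picture viewer there is one more tool, called after "Request:" as name(argument=value, ...) on one line, values as JSON. servo_tool: Moves the arm, as the interface text tells. Its arguments: {"type":"object","properties":{"deltas":{"type":"string"},"newtons":{"type":"number"}},"required":["deltas"]}

```bash
ls; mkdir -p pics; cat > h.py <<'E'
import numpy as np, cv2
from rig import env
def world(p,u,v,d=None):
    K=p["camera_matrix"]; T=np.linalg.inv(p["world_to_cam"])
    if d is None:
        w=p["depth"][max(0,int(v)-2):int(v)+3,max(0,int(u)-2):int(u)+3]; w=w[w>0]
        if not len(w): return np.full(3,np.nan)
        d=np.median(w)
    c=np.array([(u-K[0,2])/K[0,0]*d,(v-K[1,2])/K[1,1]*d,d,1])
    return (T@c)[:3]
def onz(p,u,v,z):
    a=world(p,u,v,.3);b=world(p,u,v,1.); t=(z-a[2])/(b[2]-a[2]); return a+t*(b-a)
E
python3 - <<'E'
from h import *
np.set_printoptions(precision=3,suppress=True)
ims=[]
for c in("scene","top"):
    p=env.get_image(c); ims.append(p["img"])
    print(c, np.linalg.inv(p["world_to_cam"])[:3,3])
    for n in("drawer_lip","hinge","lid_edge","start_top","steriliser","cup_blue","cup_white","spoon","mug","soap","jar","scrubber"):
        for r in env.spot_point(n,p)[:2]:
            print(n,round(r["conf"],2),np.round(r["uv"]),world(p,*r["uv"]))
    cv2.imwrite(f"pics/{c}.png",p["img"][:,:,::-1])
E
```

```text
pics
scene [ 1.451 -0.397  0.852]
drawer_lip 0.92 [221. 191.] [ 0.282 -0.098 -0.001]
hinge 0.88 [315. 219.] [0.681 0.053 0.118]
lid_edge 0.81 [303. 157.] [0.598 0.053 0.272]
start_top 0.39 [250. 217.] [ 0.613 -0.11   0.131]
steriliser 0.79 [272. 238.] [ 0.685 -0.079  0.102]
cup_blue 0.94 [281. 279.] [ 0.77 -0.09  0.03]
cup_blue 0.71 [339. 214.] [0.672 0.138 0.099]
cup_white 0.57 [379. 192.] [0.544 0.378 0.021]
mug 0.69 [130. 233.] [ 0.44  -0.421  0.049]
mug 0.28 [354. 168.] [0.386 0.379 0.026]
soap 0.55 [378. 193.] [0.54  0.376 0.016]
jar 0.88 [354. 170.] [0.386 0.382 0.015]
jar 0.55 [315. 219.] [0.681 0.054 0.118]
top [ 0.391 -0.001  1.172]
drawer_lip 0.71 [333. 267.] [ 0.414 -0.135  0.001]
hinge 0.63 [262. 158.] [0.663 0.044 0.151]
lid_edge 0.55 [258. 173.] [0.6   0.048 0.266]
start_top 0.6 [330. 182.] [ 0.61  -0.115  0.132]
start_top 0.21 [438. 195.] [ 0.601 -0.406  0.03 ]
steriliser 0.94 [295. 196.] [ 0.582 -0.033  0.11 ]
cup_blue 0.94 [309. 142.] [ 0.746 -0.074  0.008]
cup_blue 0.83 [206. 200.] [0.586 0.198 0.005]
cup_white 0.66 [250. 210.] [0.56  0.082 0.018]
spoon 0.91 [328. 231.] [ 0.503 -0.121  0.033]
mug 0.63 [446. 275.] [ 0.394 -0.429  0.006]
soap 0.7 [330. 181.] [ 0.612 -0.116  0.132]
soap 0.61 [128. 220.] [0.523 0.371 0.083]
jar 0.67 [125. 282.] [0.374 0.37  0.082]
scrubber 0.6 [438. 195.] [ 0.599 -0.407  0.031]
```

View pics/scene.png

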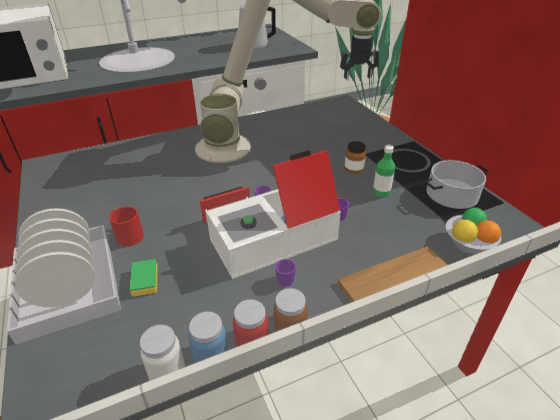

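View pics/top.png

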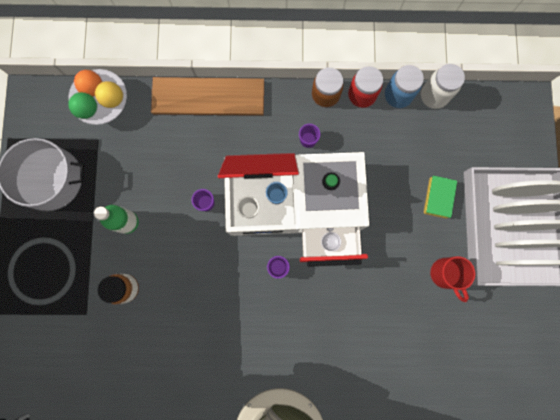

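```bash
cat > m.py <<'E'
from h import *
np.set_printoptions(precision=4,suppress=True)
def cloud(c):
    p=env.get_image(c); d=p["depth"]; v,u=np.nonzero(d>0); K=p["camera_matrix"]; z=d[v,u]
    P=np.c_[(u-K[0,2])/K[0,0]*z,(v-K[1,2])/K[1,1]*z,z,np.ones(len(z))]@np.linalg.inv(p["world_to_cam"]).T
    return P[:,:3],p["img"][v,u].astype(int),p
def box(P): return (P[:,0]>.38)&(P[:,0]<.75)&(P[:,1]>-.3)&(P[:,1]<.2)
if __name__=="__main__":
  for c in("top","scene"):
    P,C,p=cloud(c); b=box(P); P=P[b];C=C[b]
    red=(C[:,0]>110)&(C[:,1]<60)&(C[:,2]<60); grn=(C[:,1]>C[:,0]+50)&(C[:,1]>C[:,2]+40)
    top=(abs(P[:,2]-.11)<.006)&~red
    r=cv2.minAreaRect(P[top][:,:2].astype(np.float32)); print(c,"top rect",r,top.sum()); print(cv2.boxPoints(r))
    print("green",grn.sum(),P[grn&(P[:,2]>.1)].mean(0))
    L=P[red&(P[:,2]>.125)]; m=L.mean(0); n=np.linalg.svd(L-m,full_matrices=False)[2][2]; n*=np.sign(n[2])
    print("lid n",n,"open deg",np.degrees(np.arccos(n[2])),"mean",m,"zmax",np.percentile(L[:,2],[1,99]),"top pts",L[L[:,2]>np.percentile(L[:,2],97)].mean(0), "yaw",np.degrees(np.arctan2(n[1],n[0])), "res",np.std((L-m)@n))
    D=P[red&(P[:,2]<.1)&(P[:,0]<.6)]; 
    if len(D)>10:
        f=cv2.fitLine(D[:,:2].astype(np.float32),cv2.DIST_L2,0,.01,.01).ravel(); print("drawer",len(D),D.mean(0),D.min(0),D.max(0),"yaw",np.degrees(np.arctan2(f[1],f[0])))
  p=env.get_image("top"); i=p["img"][130:290,180:400,::-1]; cv2.imwrite("pics/crop.png",cv2.resize(i,None,fx=3.6,fy=3.6,interpolation=cv2.INTER_CUBIC))
E
python3 m.py
```

```text
top top rect ((0.5932086110115051, -0.03528255224227905), (0.18065056204795837, 0.3408152759075165), 2.8835690021514893) 5456
[[ 0.4944  0.1304]
 [ 0.5116 -0.21  ]
 [ 0.692  -0.2009]
 [ 0.6748  0.1395]]
green 98 [ 0.6159 -0.1184  0.132 ]
lid n [0.8752 0.0425 0.4819] open deg 61.18945689671482 mean [0.6322 0.0505 0.2103] zmax [0.1281 0.2717] top pts [0.5977 0.0588 0.2717] yaw 2.777233204082692 res 0.0009288900703378376
drawer 166 [ 0.4325 -0.1275  0.0907] [ 0.4271 -0.219   0.0033] [ 0.4429 -0.0479  0.1   ] yaw -86.80444
scene top rect ((0.592221736907959, -0.03559619188308716), (0.1866033375263214, 0.34018516540527344), 3.0515973567962646) 2790
[[ 0.49    0.1293]
 [ 0.5081 -0.2104]
 [ 0.6944 -0.2005]
 [ 0.6763  0.1392]]
green 45 [ 0.6174 -0.1199  0.1322]
lid n [0.8783 0.043  0.4762] open deg 61.56563007431527 mean [0.6345 0.0527 0.2031] zmax [0.127  0.2695] top pts [0.5999 0.0429 0.2689] yaw 2.804718949312488 res 0.0019164064185780076
drawer 404 [ 0.4394 -0.1417  0.0779] [ 0.4211 -0.2078  0.0164] [ 0.4471 -0.0503  0.0981] yaw -87.39158
```

View pics/crop.png

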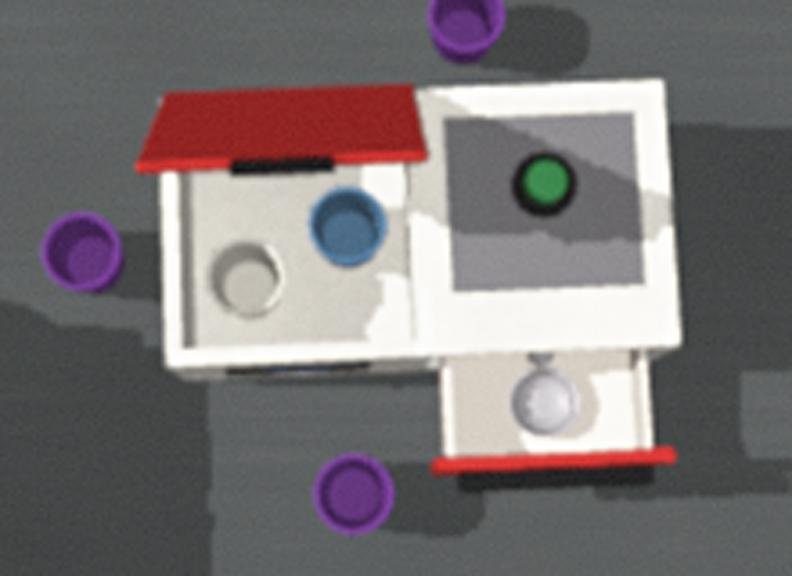

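```bash
cat > s.py <<'E'
from h import *
import sys
np.set_printoptions(precision=3,suppress=True)
from scipy.spatial.transform import Rotation as R
o=env.observe(); T=np.array(o["tool_rot"]); P=np.array(o["position"])
print("t",o["time_s"],"pos",P,"F",o["ft_force"],"q",o["q"]); print(T)
y=np.radians(2.88); c,s=np.cos(y),np.sin(y)
G=np.array([[c,s,0],[s,-c,0],[0,0,-1.]])
for S in (G,G@np.diag([-1,-1,1])): print("turn in tool",R.from_matrix(T.T@S).as_rotvec())
for a in sys.argv[1:]: print(a,"-> tool mm",T.T@(np.array(eval(a))-P)*1000)
E
python3 s.py "(.66,.06,.38)"
```

```text
t 1.45 pos [0.123 0.536 0.231] F [-0.465  0.297 -0.653] q [ 64.784  21.808  74.337  -0.     83.857 -12.335]
[[-0.975  0.223 -0.   ]
 [ 0.223  0.975 -0.   ]
 [ 0.    -0.    -1.   ]]
turn in tool [-0.     0.     2.867]
turn in tool [-0.    -0.    -0.275]
(.66,.06,.38) -> tool mm [-630.024 -344.37  -148.686]
```

Request:
servo_tool(deltas="0 0 0 -37 0 0 -0.069; 0 0 0 -37 0 0 -0.069; 0 0 0 -37 0 0 -0.069; 0 0 0 -37 0 0 -0.068", newtons=40)

```text
time_s: 1.78
position: [0.1224, 0.5357, 0.3813]
tool_rot: [[-0.999, -0.054, 0.0], [-0.054, 0.999, 0.0], [-0.0, 0.0, -1.0]]
ft_force: [0.1, 0.4, -0.4]
grip_width: 0.0389
gripper_force: 0.0
```

```bash
python3 s.py "(.66,.06,.38)"
```

```text
t 1.7833 pos [0.122 0.536 0.381] F [ 0.086  0.394 -0.389] q [ 64.787  18.586  55.118  -0.    106.289 -28.287]
[[-0.999 -0.054  0.   ]
 [-0.054  0.999  0.   ]
 [-0.     0.    -1.   ]]
turn in tool [-0.     0.    -3.138]
turn in tool [0.    0.    0.003]
(.66,.06,.38) -> tool mm [-511.335 -503.886    1.236]
```

Request:
servo_tool(deltas="0 -32 -31.5 0 0 0 0; 0 -32 -31.5 0 0 0 0; 0 -32 -31.5 0 0 0 0; 0 -32 -31.5 0 0 0 0; 0 -32 -31.5 0 0 0 0; 0 -32 -31.5 0 0 0 0; 0 -32 -31.5 0 0 0 0; 0 -32 -31.5 0 0 0 0")

```text
time_s: 2.45
position: [0.3727, 0.3128, 0.3796]
tool_rot: [[-0.999, -0.05, 0.0], [-0.05, 0.999, 0.0], [-0.0, 0.0, -1.0]]
ft_force: [0.4, 1.3, -0.0]
grip_width: 0.0003
gripper_force: 0.0
```

Request:
servo_tool(deltas="0 -32 -31.5 0 0 0 0; 0 -32 -31.5 0 0 0 0; 0 -32 -31.5 0 0 0 0; 0 -32 -31.5 0 0 0 0; 0 -32 -31.5 0 0 0 0; 0 -32 -31.5 0 0 0 0; 0 -32 -31.5 0 0 0 0; 0 0 0 0 0 0 0")

```text
time_s: 3.12
position: [0.5935, 0.1154, 0.3764]
tool_rot: [[-0.999, -0.044, -0.003], [-0.044, 0.999, -0.001], [0.003, -0.001, -1.0]]
ft_force: [0.6, 0.6, 0.4]
grip_width: 0.0003
gripper_force: 0.0
```

```bash
python3 s.py "(.66,.055,.38)"
```

```text
t 3.1167 pos [0.594 0.115 0.376] F [0.62  0.617 0.426] q [ -0.169  25.215  45.614  -0.077 109.346 -92.722]
[[-0.999 -0.044 -0.003]
 [-0.044  0.999 -0.001]
 [ 0.003 -0.001 -1.   ]]
turn in tool [-0.005  0.002  3.135]
turn in tool [-0.001 -0.003 -0.006]
(.66,.055,.38) -> tool mm [-63.721 -63.293  -3.696]
```

Request:
servo_tool(deltas="0 -32 -32 -2 0 0 0; 0 -31 -31 -2 0 0 -0.006; 0 0 0 0 0 0 0; 0 0 0 30 0 0 0; 0 0 0 35 0 0 0; 0 0 0 35 0 0 0; 0 0 0 34 0 0 0; 0 0 0 0 0 0 0")

```text
time_s: 3.78
position: [0.6487, 0.0649, 0.2417]
tool_rot: [[-0.998, -0.056, -0.013], [-0.056, 0.998, 0.001], [0.013, 0.002, -1.0]]
ft_force: [-0.9, -0.5, -0.9]
grip_width: 0.0001
gripper_force: 0.0
```

```bash
python3 s.py "(.625,.055,.246)"; python3 - <<'E'
from h import *
p=env.get_image("scene"); cv2.imwrite("pics/s2.png",cv2.resize(p["img"][80:300,160:420,::-1],None,fx=2.5,fy=2.5))
E
```

```text
t 3.7833 pos [0.649 0.065 0.242] F [-0.894 -0.509 -0.891] q [ -4.666  32.53   54.344  -0.001  93.896 -97.877]
[[-0.998 -0.056 -0.013]
 [-0.056  0.998  0.001]
 [ 0.013  0.002 -1.   ]]
turn in tool [ 0.021  0.003 -3.136]
turn in tool [ 0.002 -0.013  0.006]
(.625,.055,.246) -> tool mm [24.26  -8.592 -3.949]
```

View pics/s2.png

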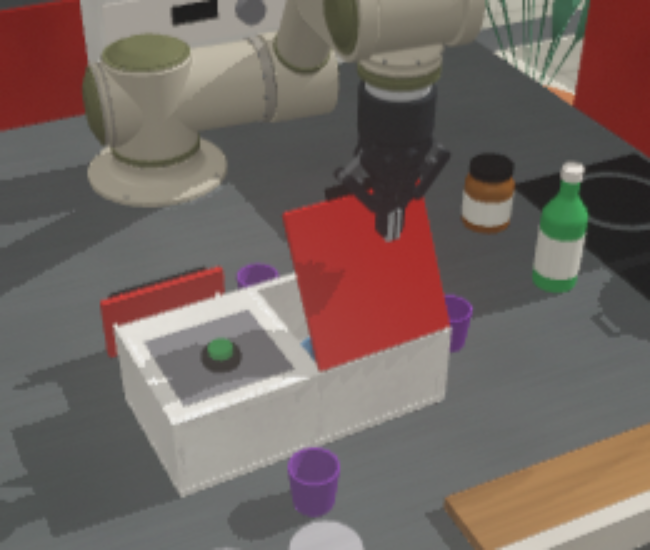

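Request:
servo_tool(deltas="0 14 -5 -2 0 -0.013 0; 0 13 -4 -2 0 0 0; 0 12.3 0 7.7 0 0 0; 0 12.3 0 7.7 0 0 0; 0 12.3 0 7.7 0 0 0; 0 9.5 0 10 0 0 0; 0 9.5 0 10 0 0 0; 0 9 0 9.5 0 0 0")

```text
time_s: 4.5
position: [0.5621, 0.0505, 0.2029]
tool_rot: [[-0.998, -0.056, 0.02], [-0.056, 0.998, 0.0], [-0.02, -0.001, -1.0]]
ft_force: [3.0, -0.4, 1.4]
grip_width: 0.0001
gripper_force: 1.2
```

```bash
sed -i 's/print("green"/print("grn"/' m.py; python3 s.py "(.557,.05,.193)"; python3 m.py | grep -E "lid|draw"
```

```text
t 4.5 pos [0.562 0.051 0.203] F [ 2.988 -0.443  1.395] q [  -6.947   23.977   75.708    0.146   79.166 -100.194]
[[-0.998 -0.056  0.02 ]
 [-0.056  0.998  0.   ]
 [-0.02  -0.001 -1.   ]]
turn in tool [-0.032 -0.002 -3.135]
turn in tool [-0.001  0.02   0.006]
(.557,.05,.193) -> tool mm [ 5.355 -0.222  9.755]
lid n [0.9656 0.199  0.1672] open deg 80.37623780307408 mean [0.5524 0.0408 0.2225] zmax [0.1515 0.4775] top pts [ 0.5485 -0.0178  0.4748] yaw 11.64706767150923 res 0.016460806664464554
drawer 171 [ 0.4325 -0.1264  0.0908] [ 0.4272 -0.2205 -0.0045] [ 0.4408 -0.048   0.0998] yaw -86.94672
lid n [0.5286 0.0148 0.8487] open deg 31.926966139044524 mean [0.5536 0.0035 0.2017] zmax [0.1844 0.2157] top pts [0.5359 0.0307 0.2154] yaw 1.6073353522853635 res 0.0021889731341332187
drawer 481 [ 0.4386 -0.1364  0.0777] [ 0.4186 -0.2077  0.016 ] [ 0.4467 -0.05    0.0985] yaw -87.13858
```

Request:
servo_tool(deltas="0 6.7 0 11.8 0 0 0; 0 6.7 0 11.8 0 0 0; 0 6.7 0 11.8 0 0 0; 0 3.3 0 12.8 0 0 0; 0 3.3 0 12.8 0 0 0; 0 3.3 0 10 0 0 0; 0 0 0 2 0 0 0; 0 0 0 0 0 0 0")

```text
time_s: 5.32
position: [0.5327, 0.0489, 0.127]
tool_rot: [[-0.998, -0.056, 0.014], [-0.056, 0.998, 0.001], [-0.014, -0.0, -1.0]]
ft_force: [-0.7, -0.7, 0.3]
grip_width: -0.0
gripper_force: 0.0
```

```bash
python3 s.py "(.527,.05,.119)"
```

```text
t 5.3167 pos [0.533 0.049 0.127] F [-0.72  -0.656  0.334] q [  -7.511   25.757   86.727    0.152   66.717 -100.785]
[[-0.998 -0.056  0.014]
 [-0.056  0.998  0.001]
 [-0.014 -0.    -1.   ]]
turn in tool [-0.022 -0.    -3.136]
turn in tool [-0.     0.014  0.006]
(.527,.05,.119) -> tool mm [5.747 1.403 7.956]
```

Press on, a few mm per row, until the force rises.

Request:
servo_tool(deltas="0 0 0 3 0 0 0; 0 0 0 3 0 0 0; 0 0 0 2 0 0 0; 0 0 0 1 0 0 0; 0 0 0 0 0 0 0; 0 0 0 0 0 0 0")

```text
time_s: 5.82
position: [0.5324, 0.0489, 0.118]
tool_rot: [[-0.998, -0.056, 0.015], [-0.056, 0.998, 0.0], [-0.015, -0.0, -1.0]]
ft_force: [0.3, -1.4, 6.5]
grip_width: -0.0
gripper_force: 3.4
```

Request:
servo_tool(deltas="0 0 0 2 0 0 0; 0 0 0 2 0 0 0; 0 0 0 0 0 0 0; 0 0 0 0 0 0 0")

```text
time_s: 6.15
position: [0.5325, 0.0489, 0.1176]
tool_rot: [[-0.998, -0.057, 0.018], [-0.057, 0.998, -0.001], [-0.018, -0.002, -1.0]]
ft_force: [-13.0, -0.7, 40.5]
grip_width: 0.0001
gripper_force: 19.9
```

Request:
servo_tool(deltas="0 0 0 -10 0 0.015 0.005; 0 0 0 -40 0 0 0; 0 0 0 -40 0 0 0; 0 0 0 -40 0 0 0; 0 28 -28.5 0 0 0 0; 0 29 -28.5 0 0 0 0; 0 29 -28.5 0 0 0 0")

```text
time_s: 6.73
position: [0.4494, -0.0412, 0.2436]
tool_rot: [[-0.999, -0.053, -0.001], [-0.053, 0.999, -0.0], [0.001, -0.0, -1.0]]
ft_force: [0.9, -1.4, 0.4]
grip_width: 0.0005
gripper_force: 0.0
```

Request:
servo_tool(deltas="0 29 -28.5 0 0 0 0; 0 29 -28.5 0 0 0 0; 0 29 -28.5 0 0 0 0; 0 0 0 0 0 0 0; 0 0 0 0 0 0 0")

```text
time_s: 7.15
position: [0.367, -0.1319, 0.2437]
tool_rot: [[-0.999, -0.047, -0.001], [-0.047, 0.999, -0.0], [0.001, -0.0, -1.0]]
ft_force: [-0.6, 0.0, -0.1]
grip_width: 0.0001
gripper_force: 0.0
```

```bash
python3 s.py "(.37,-.13,.074)"; python3 - <<'E'
from m import *
for c in("top","scene"):
    P,C,p=cloud(c); b=box(P); P=P[b];C=C[b]
    red=(C[:,0]>110)&(C[:,1]<60)&(C[:,2]<60)&(P[:,1]>-.02)
    L=P[red&(P[:,2]>.1)]; print(c,len(L),np.percentile(L,[2,50,98],axis=0))
    n=np.linalg.svd(L-L.mean(0),full_matrices=False)[2][2]; print("lid n",n)
    for r in env.spot_point("drawer_lip",p): print(r["conf"],r["uv"],onz(p,*r["uv"],.086))
E
```

```text
t 7.15 pos [ 0.367 -0.132  0.244] F [-0.551  0.018 -0.068] q [ -37.26     4.865   95.439   -0.061   79.757 -129.916]
[[-0.999 -0.047 -0.001]
 [-0.047  0.999 -0.   ]
 [ 0.001 -0.    -1.   ]]
turn in tool [-0.002  0.     3.138]
turn in tool [-0.    -0.001 -0.004]
(.37,-.13,.074) -> tool mm [ -3.295   1.8   169.676]
top 1029 [[ 0.4994 -0.0165  0.1148]
 [ 0.5825  0.0585  0.1187]
 [ 0.6689  0.1279  0.1228]]
lid n [-0.0007 -0.0016  1.    ]
0.81 [332.2, 263.0] [ 0.4215 -0.1241  0.086 ]
scene 482 [[0.4983 0.0401 0.1158]
 [0.577  0.107  0.1187]
 [0.6697 0.1291 0.1215]]
lid n [-0.0029  0.005  -1.    ]
0.59 [223.3, 192.9] [ 0.4146 -0.1258  0.086 ]
```

Request:
servo_tool(deltas="0 0 2 38 0 0 0; 0 0 0 38 0 0 0; 0 0 0 38 0 0 0; 0 0 0 38 0 0 0; 0 0 0 18 0 0 0; 0 -8 0 0 0 0 0; 0 -10 0 0 0 0 0; 0 -10 0 0 0 0 0")

```text
time_s: 8.02
position: [0.3977, -0.1272, 0.0746]
tool_rot: [[-0.999, -0.052, 0.0], [-0.052, 0.999, -0.002], [-0.0, -0.002, -1.0]]
ft_force: [-0.0, 0.2, 0.3]
grip_width: 0.0002
gripper_force: 0.0
```

Request:
servo_tool(deltas="0 -10 0 0 0 0 0; 0 -10 0 0 0 0 0; 0 -10 0 0 0 0 0; 0 -10 0 0 0 0 0; 0 -10 0 0 0 0 0; 0 -8 0 0 0 0 0; 0 -6 0 0 0 0 0; 0 0 0 0 0 0 0")

```text
time_s: 8.68
position: [0.4606, -0.124, 0.0733]
tool_rot: [[-0.999, -0.052, -0.001], [-0.052, 0.999, -0.0], [0.001, -0.0, -1.0]]
ft_force: [0.1, -0.1, 0.7]
grip_width: 0.0003
gripper_force: 0.0
```

Request:
servo_tool(deltas="0 -3 0 0 0 0 0; 0 -3 0 0 0 0 0; 0 -3 0 0 0 0 0; 0 -2 0 0 0 0 0; 0 0 0 0 0 0 0; 0 0 0 0 0 0 0")

```text
time_s: 9.18
position: [0.4706, -0.1234, 0.0732]
tool_rot: [[-0.999, -0.051, -0.001], [-0.051, 0.999, -0.0], [0.001, -0.0, -1.0]]
ft_force: [0.1, 0.4, 0.3]
grip_width: 0.0
gripper_force: 0.0
```

Request:
servo_tool(deltas="0 -2 0 0 0 0 0; 0 -2 0 0 0 0 0; 0 -2 0 0 0 0 0; 0 0 0 0 0 0 0")

```text
time_s: 9.52
position: [0.4714, -0.1232, 0.0732]
tool_rot: [[-0.999, -0.052, -0.014], [-0.052, 0.999, -0.0], [0.014, 0.001, -1.0]]
ft_force: [-28.2, -8.0, 17.4]
grip_width: 0.0001
gripper_force: 14.4
```

```bash
python3 - <<'E'
from h import *
p=env.get_image("top"); cv2.imwrite("pics/c3.png",cv2.resize(p["img"][130:290,180:400,::-1],None,fx=3.6,fy=3.6,interpolation=cv2.INTER_CUBIC))
E
```

```text
(no output)
```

View pics/c3.png

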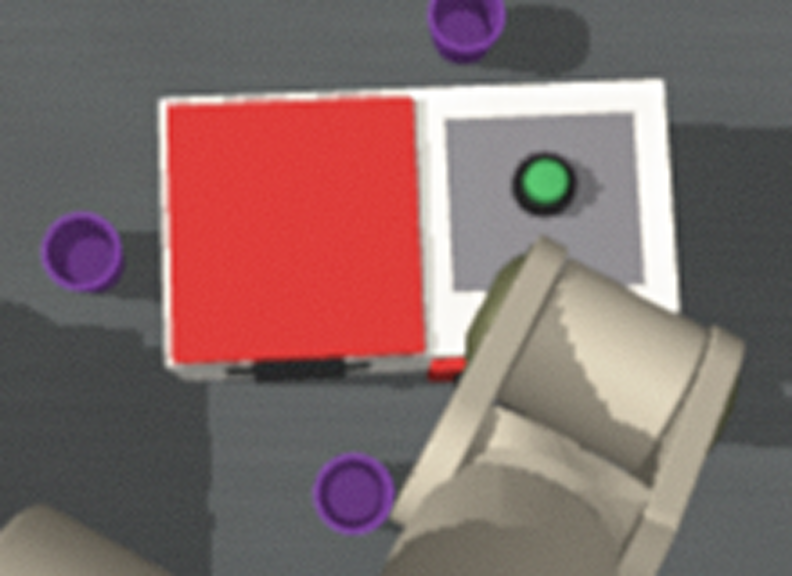

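Request:
servo_tool(deltas="0 8 0 0 0 0.014 0; 0 15 0 0 0 0 0; 0 15 0 0 0 0 0; 0 0 0 -40 0 0 0; 0 0 0 -40 0 0 0; 0 0 0 -40 0 0 0; 0 0 0 -10 0 0 0; 0 0 0 0 0 0 0")

```text
time_s: 10.23
position: [0.4417, -0.1255, 0.2069]
tool_rot: [[-0.999, -0.051, -0.009], [-0.051, 0.999, -0.005], [0.009, -0.004, -1.0]]
ft_force: [0.1, -0.7, -1.3]
grip_width: -0.0002
gripper_force: 0.0
```

```bash
python3 s.py "(.6165,-.119,.19)"; python3 - <<'E'
from m import *
for c in("top","scene"):
    P,C,p=cloud(c); b=box(P); P=P[b];C=C[b]
    g=(C[:,1]>C[:,0]+50)&(C[:,1]>C[:,2]+40)&(P[:,2]>.1); print(c,g.sum(),P[g].mean(0))
    red=(C[:,0]>110)&(C[:,1]<60)&(C[:,2]<60)&(P[:,1]<-.04); D=P[red]
    print("drawer",len(D),D.mean(0))
E
```

```text
t 10.2333 pos [ 0.442 -0.126  0.207] F [ 0.069 -0.663 -1.262] q [ -30.405   14.17    90.128   -0.507   76.028 -123.215]
[[-0.999 -0.051 -0.009]
 [-0.051  0.999 -0.005]
 [ 0.009 -0.004 -1.   ]]
turn in tool [ 0.015 -0.006 -3.141]
turn in tool [-0.004 -0.009  0.001]
(.6165,-.119,.19) -> tool mm [-175.031   -2.352   15.274]
top 117 [ 0.6161 -0.1179  0.1315]
drawer 43 [ 0.4964 -0.0611  0.0913]
scene 54 [ 0.6173 -0.1185  0.1316]
drawer 0 [nan nan nan]<stdin>:6: RuntimeWarning: Mean of empty slice.
  ret = um.true_divide(
```

Request:
servo_tool(deltas="0 -29 0 0 0 -0.009 0; 0 -30 -1 0 0 0 0; 0 -30 -1 0 0 0 0; 0 -30 0 0 0 0 0; 0 -30 0 0 0 0 0; 0 -26 0 15 0 0 0; 0 0 0 20 0 0 0; 0 0 0 0 0 0 0")

```text
time_s: 11.0
position: [0.6138, -0.117, 0.1607]
tool_rot: [[-0.999, -0.052, -0.017], [-0.052, 0.999, 0.004], [0.017, 0.004, -1.0]]
ft_force: [-1.4, -0.2, -0.9]
grip_width: -0.0001
gripper_force: 0.0
```

```bash
python3 s.py "(.6165,-.1185,.135)"
```

```text
t 11.0 pos [ 0.614 -0.117  0.161] F [-1.387 -0.195 -0.867] q [ -21.563   32.813   67.354   -0.167   80.804 -114.505]
[[-0.999 -0.052 -0.017]
 [-0.052  0.999  0.004]
 [ 0.017  0.004 -1.   ]]
turn in tool [ 0.026  0.007 -3.14 ]
turn in tool [ 0.004 -0.017  0.002]
(.6165,-.1185,.135) -> tool mm [-3.094 -1.756 25.676]
```

Request:
servo_tool(deltas="0 -2 -1 12 0 -0.017 0; 0 0 0 10 0 0 0; 0 0 0 4 0 0 0; 0 0 0 2 0 0 0; 0 0 0 2 0 0 0; 0 0 0 0 0 0 0; 0 0 0 0 0 0 0")

```text
time_s: 11.58
position: [0.6173, -0.1189, 0.1377]
tool_rot: [[-0.999, -0.051, 0.011], [-0.051, 0.999, 0.0], [-0.011, -0.0, -1.0]]
ft_force: [0.2, 0.9, -0.3]
grip_width: -0.0
gripper_force: 0.0
```

Request:
servo_tool(deltas="0 0 0 3 0 0 0; 0 0 0 3 0 0 0; 0 0 0 2 0 0 0; 0 0 0 2 0 0 0; 0 0 0 0 0 0 0; 0 0 0 0 0 0 0")

```text
time_s: 12.08
position: [0.6174, -0.1189, 0.1275]
tool_rot: [[-0.999, -0.051, 0.011], [-0.051, 0.999, 0.0], [-0.011, -0.0, -1.0]]
ft_force: [0.1, -0.7, 4.7]
grip_width: 0.0003
gripper_force: 2.0
```

Request:
servo_tool(deltas="0 0 0 1.5 0 0 0; 0 0 0 1.5 0 0 0; 0 0 0 1 0 0 0; 0 0 0 0 0 0 0; 0 0 0 0 0 0 0")

```text
time_s: 12.5
position: [0.6175, -0.1189, 0.1258]
tool_rot: [[-0.999, -0.051, 0.012], [-0.051, 0.999, -0.001], [-0.012, -0.001, -1.0]]
ft_force: [-5.7, 1.9, 20.7]
grip_width: -0.0002
gripper_force: 9.9
```

Request:
servo_tool(deltas="0 0 0 -10 0 0 0; 0 0 0 -25 0 0 0; 0 0 0 -40 0 0 0; 0 0 0 -40 0 0 0; 0 30 0 -20 0 0 0; 0 40 0 0 0 0 0; 0 40 0 0 0 0 0; 0 40 0 0 0 0 0")

```text
time_s: 13.17
position: [0.4642, -0.1261, 0.2562]
tool_rot: [[-0.999, -0.052, 0.009], [-0.052, 0.999, 0.001], [-0.009, 0.0, -1.0]]
ft_force: [1.2, -0.5, 0.1]
grip_width: -0.0001
gripper_force: 0.0
```

```bash
python3 - <<'E'
from m import *
for c in("top","scene"):
    P,C,p=cloud(c); b=box(P); P=P[b];C=C[b]
    g=(C[:,1]>C[:,0]+50)&(C[:,1]>C[:,2]+40)&(P[:,2]>.1); print(c,g.sum(),P[g].mean(0) if g.any() else 0)
    L=P[(C[:,0]>110)&(C[:,1]<60)&(P[:,1]>-.02)&(P[:,2]>.1)]; print(np.percentile(L,[2,50,98],axis=0)[:,2])
    D=P[(C[:,0]>110)&(C[:,1]<60)&(P[:,1]<-.04)&(P[:,2]<.1)]; print("drawer",len(D),D.mean(0) if len(D) else 0)
    if c=="scene": cv2.imwrite("pics/end.png",p["img"][:,:,::-1])
print(env.observe()["ft_force"])
E
```

```text
top 115 [ 0.6165 -0.1177  0.1316]
[0.1146 0.1187 0.1225]
drawer 38 [ 0.5338 -0.0583  0.083 ]
scene 53 [ 0.6184 -0.119   0.1323]
[0.1154 0.1188 0.1216]
drawer 0 0
[0.8181 0.4395 0.9824]
```

View pics/end.png

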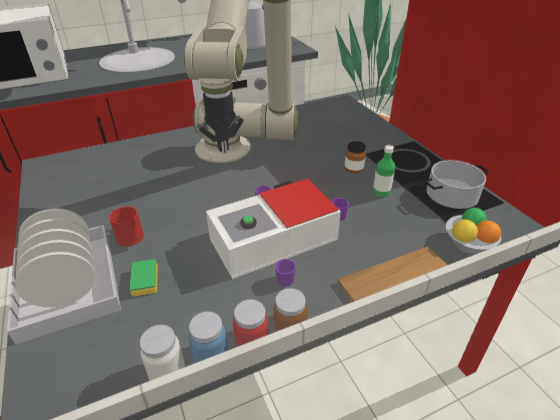

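The final picture shows the lid flat at (300,200), the drawer front gone behind the box, and the button back up at (248,220). The mug, soap, jar and scrubber are where they started.

```bash
python3 -c "
from rig import env
print(env.close_job())"
```

```text
the job is handed in; nothing more can be done
None
```

I shut the lid and pushed the drawer fully in, both to a hard stop. I then pressed the start button to the bottom, saw it come back up, and handed in the job at about 13 s with the arm clear and the things around the steriliser undisturbed.

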